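Seat the honing arbor and saddle it with its U-bolt

TASK

Mount the honing arbor in its bench stand: push it straight in by the steel button on the end of its cork drum until the tapered shank is fully home in the socket and the arbor's shoulder closes up to the socket face. Then lift the U-bolt out of the wooden rack and lower it over the arbor's neck, both legs down through the two holes of the bracket plate at once, until the bow rests on the neck, upright, and let it go. Leave the mallet, the chisel and the tin where they lie.

Things in the scene. Friction and masses are not known exactly. Their poses are not given: they have to be found in the camera images.
- stand: Green iron stand bolted to the bench. Origin on the bench top midway below the two bracket holes, z up. The arbor lies level along the stand's y axis, 72 mm above the bench: cork drum towards -y, socket towards +y. Base 110 (x) by 190 (y) by 8 mm, y from -65 to 125 mm. Socket block 66 by 66 mm, y from 47 to 113 mm, top 102 mm above the bench; the taper enters its face at y = 46 mm
- holes_mid (a point): Point midway between the mouths of the two bracket holes, on top of the bracket plate; axes as the stand. Plate: aluminium, 90 (x) by 50 (y) mm, 10 mm thick, top 48 mm above the bench, open below it down to the base. The through holes have 11 mm diameter
- hole_a (a point): Centre of the mouth of the bracket hole at the stand's x = -17 mm
- hole_b (a point): Centre of the mouth of the bracket hole at the stand's x = +17 mm
- arbor (a joint): How far (m) the arbor still stands out of its socket, along the stand's -y. 0 = fully home; starts 12 to 24 mm out. It only slides, held by taper friction: about 7 N moves it, it stays where it is left, and at 0 it stops solid
- arbor_end (a point): Centre of the flat face of the steel push button (24 mm diameter, 7 mm long) on the outer end of the arbor, facing the stand's -y; moves with the arbor. Axes as the stand. Behind the button is the cork drum, 60 mm diameter, 50 mm long
- arbor_neck (a point): Centre of the arbor's neck, on its axis; moves with the arbor and lies straight above the middle of the two holes (stand's y = 0) only when the arbor is home. Neck 20 mm diameter, 18 mm long along y, between a collar (drum side, 12 mm long) and the shoulder (socket side, 36 mm long), both 40 mm diameter, which block the legs elsewhere
- ubolt: Steel U-bolt standing bow up in the rack, 0.1 to 0.2 kg. Origin midway between the leg tips, z up to the bow, x from leg to leg; works either way round. Legs 8 mm diameter at x = -17 and +17 mm, tips tapered to 5 mm over 3 mm. Round bow: underside 64 mm, top 72 mm above the tips. Orange upright grip tab on the bow: 28 (x) by 10 (y) mm, from 72 to 106 mm above the tips
- ubolt_bow (a point): Middle of the underside of the bow, 64 mm above the leg tips; about 82 mm above the bench when the bow rests on the neck
- ubolt_tab (a point): Point in the orange grip tab, 92 mm above the leg tips, 14 mm below the tab's top; pinch the tab here from above across its 10 mm thickness (along the U-bolt's y)
- leg_a (a point): Tip of the leg at the U-bolt's x = -17 mm
- leg_b (a point): Tip of the leg at the U-bolt's x = +17 mm
- rack: Dark wooden block fixed to the bench, 100 (x) by 60 (y) by 45 mm high, origin on the bench under its centre. Two blind holes, 10 mm diameter, 35 mm deep, hold the legs of the U-bolt, which must be lifted straight up 35 mm to come free
- mallet: Bystander: wooden mallet lying down, origin on the bench, head 62 by 100 by 64 mm high, centred 30 mm along +x, handle 160 mm towards -x
- tin: Bystander: round steel wax tin, 64 mm diameter, 45 mm high, origin at its underside
- chisel: Bystander: wood chisel lying down, origin at the ferrule, handle 120 mm towards -x, blade 125 mm towards +x, 27 mm high at most

How it is judged:
By the outcome, as a careful person would: the job done as asked, in the order asked, and still so for the second after the job is handed in, with the robot touching nothing.
It also fails if it takes over 64 s, if anything falls off the work surface, if the arm or the gripper's body presses on something with over 40 N, if the wrist force passes 120 N, or if a joint passes its speed limit or range.

ROBOT

A 6-joint arm with a two-finger parallel gripper is mounted at the origin on the work surface. World frame = base frame: x ahead of the robot, y to its left, z up, the work surface at z = 0. Lengths are in mm, angles in rad, forces in N, time in s.
With the tool pointing down it reaches from about 350 to 975 mm from the base axis. Payload 7.1 kg.
Tool frame: the origin (TCP) lies at the very end of the fingers, on their centre line; the grasp point (between the pads) lies 19 mm behind it; x points along the fingers, z is the direction in which the jaws open and shut, and the axes are right-handed (so a half turn about x gives the same grasp; the last joint's range is limited). The gripper opens to 88 mm and grips with 3 to 60 N. Pads are 20 mm wide; open, the fingers measure 115 mm over their backs; the gripper's body (75 mm by 178 mm) begins 61 mm behind the grasp point.
Start: joints at [-1.299, 0.423, 1.63, -0, 1.089, -0.019], TCP at [179.217, -598.737, 222.675] pointing down, gripper open.
Joint ranges: [-3, 3], [-0.9, 2.11], [0.09, 2.58], [-1.31, 4.45], [0.11, 2.69], [-2.54, 2.54]. Speed limits (rad/s): [2.39, 2.39, 3.01, 3.14, 3.14, 3.14].

INTERFACE

Orientations are given as a rotation vector (axis times angle).
In Python, from workcell import * gives the robot as it stands.
- The arm moves only by the shell command python3 -m crank 'ROWS'. ROWS is JSON, a list of rows, each a list of 3 entries, a list of its own where there are three numbers: the shift along the tool's x, y, z in cm, then the turn, a rotation vector about the tool's x, y, z in degrees, then the finger opening in cm, from 0 to 8.78. In form: [[[dx, dy, dz], [rx, ry, rz], claw], ...]. A call has 1 to 5 rows; each row shifts and turns the commanded pose from where the row before left it, along the tool's axes as they then stand; what a row does not reach is not made up. A row lasts 1/8 s, in which the tool goes at most 62.5 mm and 10.7 degrees, less where a joint would pass 70% of its speed; a pose out of reach is approached as far as the arm can. A call with a gripper value outside its range is refused whole. The fingers move at their own pace and stop on an object; the grip force is fixed at half the most. Time passes only in rows, so rows that do not move let the fingers close. It gives the time, the measured TCP pose, the force and the opening at its end, in the units of the state.
- get_obs(): the state, without advancing time (a new reading comes with each control period).
- get_image(name): name is "scene" or "top"; returns a dict with "pixels" (400x640x3 uint8, red, green, blue), "mtx" (3x3 intrinsics, pixels), "D" ([k1, k2, p1, p2, k3] as OpenCV has them; the pictures are not rectified), "view" (4x4, takes a point from world to camera coordinates). Camera axes: x right, y down, z forward; pixel columns grow to the right and rows downward; lengths in mm; the calibration is good to about 2 mm. A picture is of the moment at which its call begins. There is no depth.
- close_job(): hands the job in, once; it reports no verdict.
The state is a dict: "t": time; "qpos": joint angles; "qvel": joint speeds; "joint_torque": joint torques, N m; "ee_pos": TCP position; "orientation": TCP orientation; "ft_force": force on the tool from outside, world axes, zero at the start; "moment": the same for the moment, N m; "width": finger opening in mm.
Only numpy, scipy, OpenCV 4.12 (cv2) and the standard library are available. Lean on these libraries where they do the work, as an engineer would, in place of code of your own. Each camera call takes 0.05 s, during which the arm holds its last target.

## Working session

There is one attempt and no reset: what is moved stays moved. The work goes in short steps, Python scripts to look and compute and a shell command to move; the robot and the scene stay as the last step left them, time stands still between calls to the robot, and variables do not carry over. Pictures are saved under pics/ and viewed, and the job is handed in when it is done.

```bash
ls; mkdir -p pics; python3 - <<'E'
from workcell import *
import cv2,pickle
o=get_obs();print(o)
for n in("scene","top"):
    im=get_image(n);pickle.dump(im,open(f'pics/{n}0.pkl','wb'));cv2.imwrite(f'pics/{n}0.png',im["pixels"][:,:,::-1]);print(n,im["mtx"],im["D"],im["view"])
E
```

```text
pics
{'t': 0.0, 'qpos': array([-1.29898497e+00,  4.23804306e-01,  1.63066944e+00, -2.00205114e-05,
        1.08860330e+00, -1.90236401e-02]), 'qvel': array([ 0.00043385,  0.00116795, -0.00056666,  0.00035693, -0.00225279,
        0.00062119]), 'joint_torque': array([ 2.98987070e-04, -5.44627047e+01, -2.73669219e+01,  6.45100814e-02,
        2.27206503e-02, -1.17235732e-04]), 'ee_pos': array([ 179.07903018, -598.22631842,  221.93258543]), 'orientation': array([ 0.99324237,  1.33408025, -0.99175502]), 'ft_force': array([-0.06741966,  0.94762548,  0.8677431 ]), 'moment': array([-0.04058352,  0.00815662, -0.01353371]), 'width': 87.75872866005265}
scene [[368.12842197   0.         322.06399944]
 [  0.         368.12842197 195.33207546]
 [  0.           0.           1.        ]] [-0.07947992  0.          0.          0.          0.        ] [[ 6.77634808e-01  7.35271748e-01  1.36573783e-02 -3.66763207e+02]
 [ 6.25936687e-01 -5.66922956e-01 -5.35538632e-01 -2.81002755e+02]
 [-3.86023744e-01  3.71448272e-01 -8.44400290e-01  1.44946460e+03]
 [ 0.00000000e+00  0.00000000e+00  0.00000000e+00  1.00000000e+00]]
top [[370.68464712   0.         319.98439551]
 [  0.         370.68464712 199.58421908]
 [  0.           0.           1.        ]] [-0.05054304  0.          0.          0.          0.        ] [[ 1.31665711e-02 -9.99697476e-01  2.07749493e-02 -2.96867526e+01]
 [-9.86260670e-01 -1.64056181e-02 -1.64379884e-01  5.65039358e+02]
 [ 1.64670981e-01 -1.83251959e-02 -9.86178308e-01  8.99685712e+02]
 [ 0.00000000e+00  0.00000000e+00  0.00000000e+00  1.00000000e+00]]
```

View pics/scene0.png

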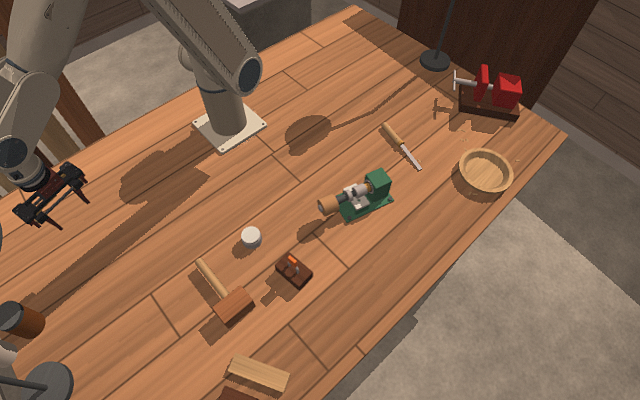

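View pics/top0.png

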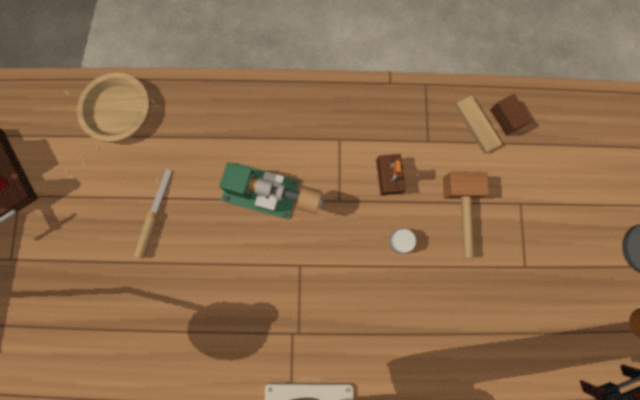

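The scene view has the stand at about (360,195), the rack with the orange tab at (293,268) and the tin at (251,237). The top view has the stand at (270,190), the rack at (391,174), the tin at (403,240), the mallet at (467,200) and the chisel at (152,215). I'll enlarge both regions next.

```bash
cat > h.py <<'E'
import numpy as np,cv2,pickle
def load(n): return pickle.load(open(f'pics/{n}.pkl','rb'))
def ray(im,px):
    p=cv2.undistortPoints(np.array([[px]],float),im["mtx"],np.array(im["D"]))[0,0]
    V=im["view"];R=V[:3,:3];c=-R.T@V[:3,3];d=R.T@np.array([p[0],p[1],1]);return c,d/np.linalg.norm(d)
def onz(im,px,z):
    c,d=ray(im,px);return c+d*(z-c[2])/d[2]
def proj(im,P):
    V=im["view"];rv=cv2.Rodrigues(V[:3,:3])[0]
    return cv2.projectPoints(np.array(P,float).reshape(-1,1,3),rv,V[:3,3],im["mtx"],np.array(im["D"]))[0][:,0]
def tri(a,pa,b,pb):
    c1,d1=ray(a,pa);c2,d2=ray(b,pb)
    t=np.linalg.lstsq(np.c_[d1,-d2],c2-c1,rcond=None)[0]
    q1=c1+d1*t[0];q2=c2+d2*t[1];return (q1+q2)/2,np.linalg.norm(q1-q2)
def crop(im,x0,y0,w,h,s,f):
    c=im["pixels"][y0:y0+h,x0:x0+w,::-1];c=cv2.resize(c,None,fx=s,fy=s,interpolation=cv2.INTER_NEAREST)
    for i in range(0,w,10): cv2.putText(c,str(x0+i),(i*s,10),0,.35,(255,255,255),1);cv2.line(c,(i*s,0),(i*s,3),(255,255,255),1)
    for i in range(0,h,10): cv2.putText(c,str(y0+i),(0,i*s+4),0,.35,(255,255,255),1)
    cv2.imwrite(f,c)
E
python3 - <<'E'
from h import *
t=load('top0');s=load('scene0')
crop(t,215,155,115,70,6,'pics/c1.png');crop(s,310,160,90,70,8,'pics/c2.png')
crop(t,370,145,50,50,10,'pics/c3.png');crop(s,265,245,60,50,10,'pics/c4.png')
E
```

```text
(no output)
```

View pics/c1.png

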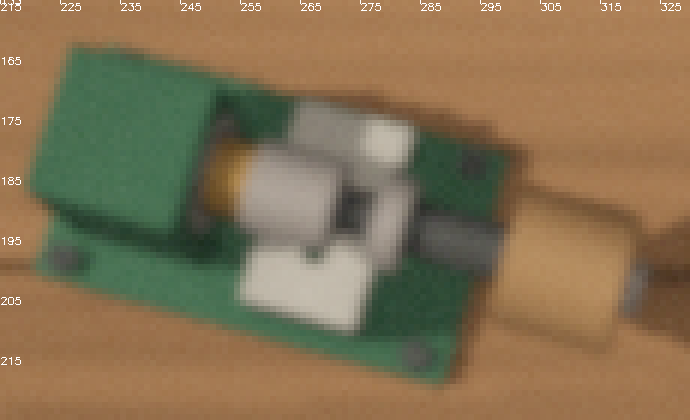

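View pics/c2.png

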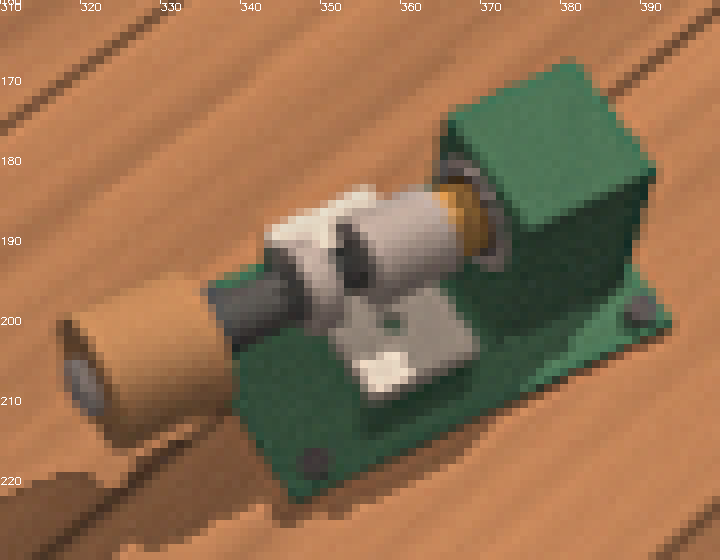

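View pics/c3.png

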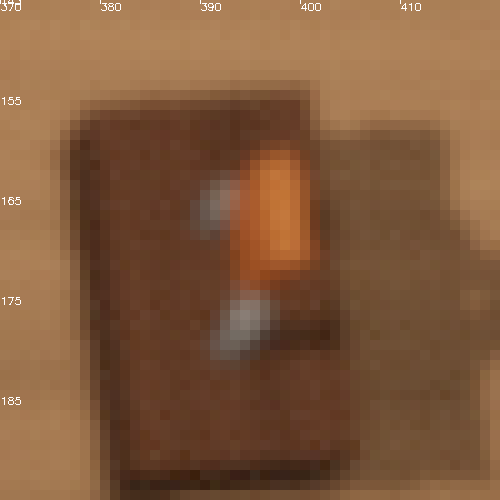

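View pics/c4.png

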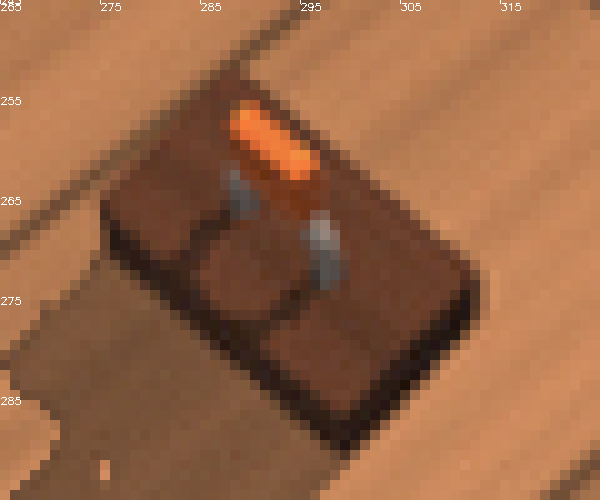

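```bash
cat > fit.py <<'E'
from h import *
from scipy.optimize import least_squares
t=load('top0');s=load('scene0')
def c1(u,v):return (215+u/6-.5,155+v/6-.5)
def c2(u,v):return (310+u/8-.5,160+v/8-.5)
def c3(u,v):return (370+u/10-.5,145+v/10-.5)
def c4(u,v):return (265+u/10-.5,245+v/10-.5)
def fit(obs,p0):
    def f(p):
        c,si=np.cos(p[2]),np.sin(p[2]);r=[]
        for im,px,P in obs:
            w=np.array([p[0]+c*P[0]-si*P[1],p[1]+si*P[0]+c*P[1],P[2]]);r+=list(proj(im,w)[0]-px)
        return r
    o=least_squares(f,p0,loss='soft_l1');print(o.x,np.degrees(o.x[2]));print(np.array(f(o.x)).reshape(-1,2).round(1).tolist());return o.x
st=[(t,c1(73,47),(33,113,102)),(t,c1(217,90),(33,47,102)),(t,c1(182,232),(-33,47,102)),(t,c1(30,190),(-33,113,102)),
(t,c1(512,150),(55,-65,8)),(t,c1(447,383),(-55,-65,8)),(t,c1(36,270),(-55,125,8))]
ss=[(s,c2(300,502),(55,-65,8)),(s,c2(672,322),(55,125,8)),(s,c2(575,62),(-33,113,102)),(s,c2(655,170),(33,113,102)),(s,c2(533,228),(33,47,102)),(s,c2(445,116),(-33,47,102))]
# holes / plate corners
c=onz(t,c1(230,220),60)
for o in (st,ss,st+ss): fit(o,[c[0],c[1],-0.2])
rt=[(t,c3(85,113),(0,0)),(t,c3(308,90),0),(t,c3(350,462),0),(t,c3(115,472),0)]
print('rack top',[onz(a,b,45).round(1).tolist() for a,b,_ in rt])
print('rack sc',[onz(s,c4(*b),45).round(1).tolist() for b in [(235,68),(103,203),(345,430),(478,285)]])
print('tabtop', onz(t,c3(280,210),116),onz(s,c4(275,145),116))
print('tab ends',[onz(s,c4(*b),116).round(1).tolist() for b in [(240,117),(312,163)]],[onz(t,c3(*b),116).round(1).tolist() for b in [(285,152),(288,268)]])
print('button',tri(t,c1(637,288),s,c2(84,385)))
print('hole x=+17', onz(s,c2(392,322),48),'hole -17',onz(t,c1(315,255),48))
E
python3 fit.py
```

```text
[ 5.88504441e+02  1.07941794e+02 -2.45411142e-01] -14.06102270356943
[[-0.2, -1.3], [1.7, -1.7], [-0.4, 0.4], [-1.2, 0.4], [0.5, -0.1], [0.3, 0.4], [-0.2, 0.8]]
[ 5.89943487e+02  1.07525129e+02 -2.49905976e-01] -14.31855769239864
[[-0.3, 0.3], [0.7, -0.1], [0.0, -1.0], [1.2, 0.0], [-0.6, 0.7], [-0.5, -0.2]]
[ 5.88971683e+02  1.07842476e+02 -2.47879983e-01] -14.202476829390484
[[-0.1, -1.6], [1.7, -1.9], [-0.3, 0.1], [-1.1, 0.1], [0.5, -0.2], [0.3, 0.3], [-0.1, 0.5], [-0.4, 0.1], [0.6, -0.4], [-0.2, -1.2], [1.0, -0.3], [-0.8, 0.4], [-0.7, -0.5]]
rack top [[684.8, -172.1, 45.0], [692.4, -231.3, 45.0], [592.7, -239.9, 45.0], [589.0, -178.6, 45.0]]
rack sc [[590.0, -186.4, 45.0], [597.0, -243.5, 45.0], [698.0, -235.7, 45.0], [691.1, -178.0, 45.0]]
tabtop [ 640.63391938 -206.46868568  116.        ] [ 642.46753613 -209.69681091  116.        ]
tab ends [[629.4, -211.5, 116.0], [653.5, -205.5, 116.0]] [[655.2, -208.0, 116.0], [626.2, -208.1, 116.0]]
button (array([553.88308169, -22.31851532,  73.55205257]), np.float64(0.6144957251420398))
hole x=+17 [606.23035523 102.63119961  48.        ] hole -17 [569.69571206 113.92863537  48.        ]
```

```bash
cat > rot.py <<'E'
from workcell import *
import numpy as np
from scipy.spatial.transform import Rotation as R
def tool():
    o=get_obs();return o["ee_pos"],R.from_rotvec(o["orientation"]).as_matrix(),o
def go(target,yaw=None):
    p,M,o=tool();d=M.T@(np.array(target)-p)/10
    print('pos',p.round(1),'z-axis yaw',np.degrees(np.arctan2(M[1,2],M[0,2])).round(2),'xaxis',M[:,0].round(4),'q6',o['qpos'][5].round(2))
    print('shift cm',d.round(2),'f',o['ft_force'].round(1),'w',round(o['width'],1),'t',o['t'])
E
python3 - <<'E'
from rot import *
p,M,o=tool();print(M.round(3),o['t'])
go([600,0,200])
E
```

```text
[[-0.     0.958  0.287]
 [ 0.001  0.287 -0.958]
 [-1.     0.    -0.001]] 0.1
pos [ 179.1 -598.3  222. ] z-axis yaw -73.34 xaxis [-4.0e-04  1.3e-03 -1.0e+00] q6 -0.02
shift cm [  2.26  57.48 -45.25] f [ 0.8  0.2 -0.2] w 87.9 t 0.1
```

```bash
python3 -m crank '[[[0,3,-5],[10.3,0,0],0],[[0,2,-5.5],[10.3,0,0],0],[[0,1,-5.8],[10.3,0,0],0]]'; python3 - <<'E'
from rot import *
go([545,-61.6,200])
E
```

```text
t: 0.48
ee_pos: [221.4, -426.3, 222.2]
orientation: [1.395, 1.078, -1.394]
ft_force: [0.6, -0.6, 0.2]
width: 61.5
pos [ 221.4 -426.3  222.2] z-axis yaw -104.62 xaxis [-2.e-04  7.e-04 -1.e+00] q6 0.71
shift cm [  2.25  22.11 -43.45] f [ 0.6 -0.6  0.2] w 61.5 t 0.475
```

```bash
python3 -m crank '[[[0,3.2,-5.2],[0,0,0],0],[[0,3.2,-5.2],[0,0,0],0],[[0,3.2,-5.2],[0,0,0],0],[[0,3.2,-5.2],[0,0,0],0],[[0,2.5,-5.2],[0,0,0],0]]';python3 -m crank '[[[0,2.5,-5.2],[0,0,0],0],[[0,2.3,-5.2],[0,0,0],0],[[0,2,-4],[0,0,0],0],[[0,0,0],[0,0,0],0]]'; python3 - <<'E'
from rot import *
go([545,-61.6,60])
E
```

```text
t: 1.1
ee_pos: [435.0, -212.2, 222.7]
orientation: [1.39, 1.081, -1.39]
ft_force: [-0.1, -0.3, 0.3]
width: 11.1
t: 1.6
ee_pos: [536.3, -88.8, 222.3]
orientation: [1.387, 1.083, -1.387]
ft_force: [-0.5, -1.0, -0.4]
width: 0.4
pos [536.3 -88.8 222.3] z-axis yaw -104.02 xaxis [ 1.e-04  2.e-04 -1.e+00] q6 1.63
shift cm [16.23  0.18 -2.85] f [-0.5 -1.  -0.4] w 0.4 t 1.6
```

```bash
python3 -m crank '[[[5,0.2,0],[0,0,0],0],[[5,0,0],[0,0,0],0],[[5,0,0],[0,0,0],0],[[1.2,0,-1.5],[0,0,0],0],[[0,0,0],[0,0,0],0]]'; python3 - <<'E'
from rot import *
from h import *
go([545,-61.6,60])
for n in("scene","top"):
    im=get_image(n);pickle.dump(im,open(f'pics/{n}1.pkl','wb'))
    p=tool()[0]; print(n,proj(im,[p]).round(1))
t=load('top1');s=load('scene1')
crop(t,240,150,110,80,7,'pics/d1.png');crop(s,280,160,90,70,8,'pics/d2.png')
E
```

```text
t: 2.22
ee_pos: [540.5, -76.4, 60.8]
orientation: [1.389, 1.082, -1.39]
ft_force: [-0.7, -0.1, 0.2]
width: 1.0
pos [540.5 -76.4  60.8] z-axis yaw -104.2 xaxis [-1.e-03  2.e-04 -1.e+00] q6 1.66
shift cm [ 0.08  0.08 -1.55] f [-0.7 -0.1  0.2] w 1.0 t 2.225
scene [[304.4 217. ]]
top [[342.2 208.2]]
```

View pics/d1.png

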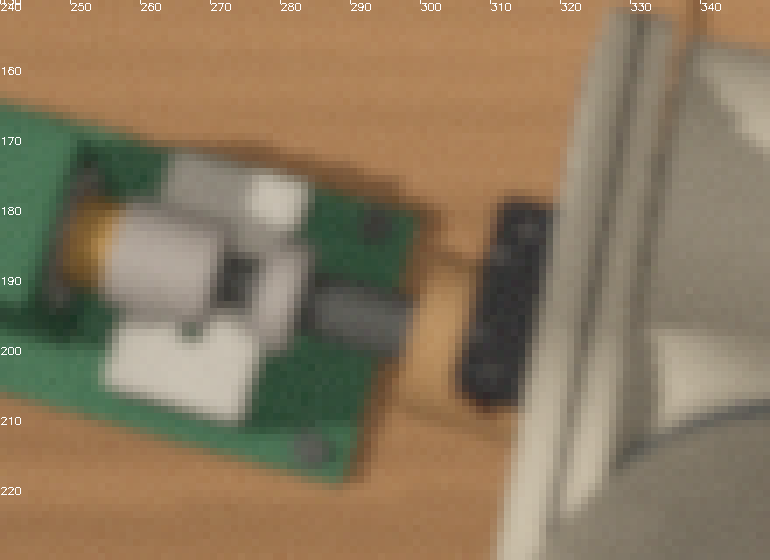

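View pics/d2.png

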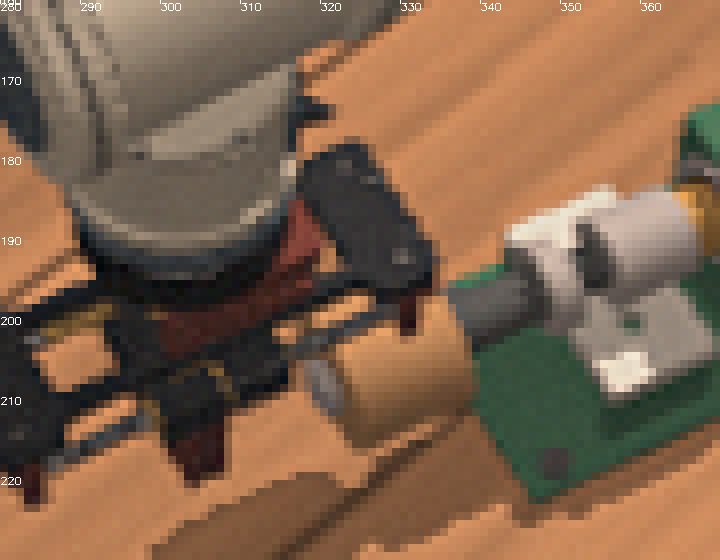

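```bash
python3 -m crank '[[[0,0,-1.5],[0,0,0],0],[[0,0,-1.5],[0,0,0],0],[[0,0,-0.3],[0,0,0],0],[[0,0,0],[0,0,0],0]]'; for i in 1; do python3 -m crank '[[[0,0,-0.3],[0,0,0],0],[[0,0,-0.3],[0,0,0],0],[[0,0,0],[0,0,0],0]]';python3 -m crank '[[[0,0,-0.3],[0,0,0],0],[[0,0,-0.3],[0,0,0],0],[[0,0,0],[0,0,0],0]]'; done
```

```text
t: 2.82
ee_pos: [548.8, -44.4, 60.9]
orientation: [1.389, 1.082, -1.389]
ft_force: [0.4, -0.1, 0.1]
width: 0.5
t: 3.2
ee_pos: [550.2, -39.1, 60.6]
orientation: [1.39, 1.081, -1.39]
ft_force: [-0.3, -0.2, -0.1]
width: 0.5
t: 3.58
ee_pos: [551.6, -33.4, 60.7]
orientation: [1.389, 1.081, -1.39]
ft_force: [-1.5, -1.7, -0.1]
width: 0.6
```

```bash
for i in 1; do python3 -m crank '[[[0,0,-0.3],[0,0,0],0],[[0,0,-0.3],[0,0,0],0],[[0,0,0],[0,0,0],0]]';python3 -m crank '[[[0,0,-0.3],[0,0,0],0],[[0,0,0],[0,0,0],0]]'; python3 -m crank '[[[0,0,-0.3],[0,0,0],0],[[0,0,0],[0,0,0],0]]'; done
```

```text
t: 3.95
ee_pos: [553.0, -28.0, 60.6]
orientation: [1.389, 1.081, -1.39]
ft_force: [-1.8, -5.3, 0.3]
width: 0.6
t: 4.2
ee_pos: [553.8, -25.1, 60.7]
orientation: [1.389, 1.081, -1.39]
ft_force: [-0.7, -5.4, -0.1]
width: 0.7
t: 4.45
ee_pos: [554.6, -22.3, 60.7]
orientation: [1.389, 1.081, -1.39]
ft_force: [0.0, -6.7, 0.0]
width: 0.6
```

```bash
for i in 1; do python3 -m crank '[[[0,0,-0.3],[0,0,0],0],[[0,0,0],[0,0,0],0]]';python3 -m crank '[[[0,0,-0.2],[0,0,0],0],[[0,0,0],[0,0,0],0]]'; python3 -m crank '[[[0,0,-0.2],[0,0,0],0],[[0,0,0],[0,0,0],0]]'; python3 -m crank '[[[0,0,-0.2],[0,0,0],0],[[0,0,0],[0,0,0],0]]'; done | grep -E 'pos|force'
```

```text
ee_pos: [555.3, -19.4, 60.7]
ft_force: [-0.1, -6.1, 0.1]
ee_pos: [555.8, -17.5, 60.7]
ft_force: [-0.9, -5.3, -1.1]
ee_pos: [555.8, -17.3, 60.7]
ft_force: [-2.0, -16.6, 2.1]
ee_pos: [555.8, -17.2, 60.7]
ft_force: [-3.9, -27.0, 3.2]
```

The force rose sharply at y = -17.3 without further motion, so that is the end stop. I'll back off, raise the tool and look.

```bash
python3 -m crank '[[[0,0,0.5],[0,0,0],0],[[0,0,1.5],[0,0,0],0],[[0,0,4],[0,0,0],0],[[-5,0,3],[0,0,0],3],[[-6,0,0],[0,0,0],5]]'; python3 -m crank '[[[-4,0,5],[-10,0,0],5],[[0,0,5],[-9,0,0],5],[[0,0,5],[0,0,0],5],[[0,0,0],[0,0,0],5]]';python3 - <<'E'
from rot import *
from h import *
go([641,-208,140])
for n in("scene","top"):
    im=get_image(n);pickle.dump(im,open(f'pics/{n}2.pkl','wb'))
t=load('top2');s=load('scene2')
crop(t,215,155,115,70,6,'pics/e1.png');crop(s,310,160,90,70,8,'pics/e2.png')
E
```

```text
t: 6.08
ee_pos: [533.0, -101.8, 170.7]
orientation: [1.39, 1.083, -1.394]
ft_force: [1.6, 0.6, 0.3]
width: 16.7
t: 6.58
ee_pos: [523.0, -250.1, 209.9]
orientation: [1.151, 1.244, -1.15]
ft_force: [-0.3, -0.2, 0.6]
width: 49.9
pos [ 523.  -250.1  209.9] z-axis yaw -85.45 xaxis [ 1.2e-03 -6.0e-04 -1.0e+00] q6 1.02
shift cm [ 7.   12.09 -3.27] f [-0.3 -0.2  0.6] w 49.9 t 6.575
```

View pics/e1.png

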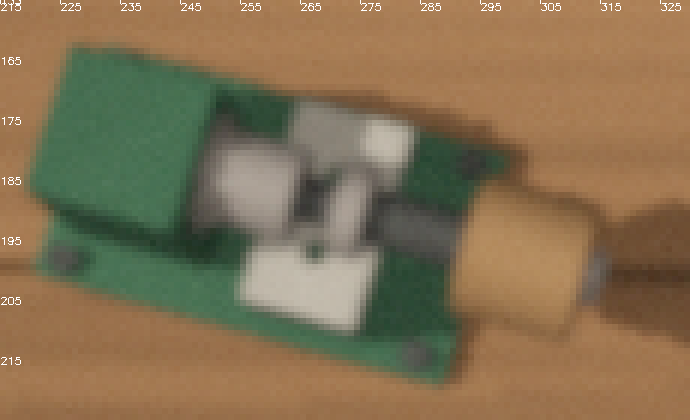

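View pics/e2.png

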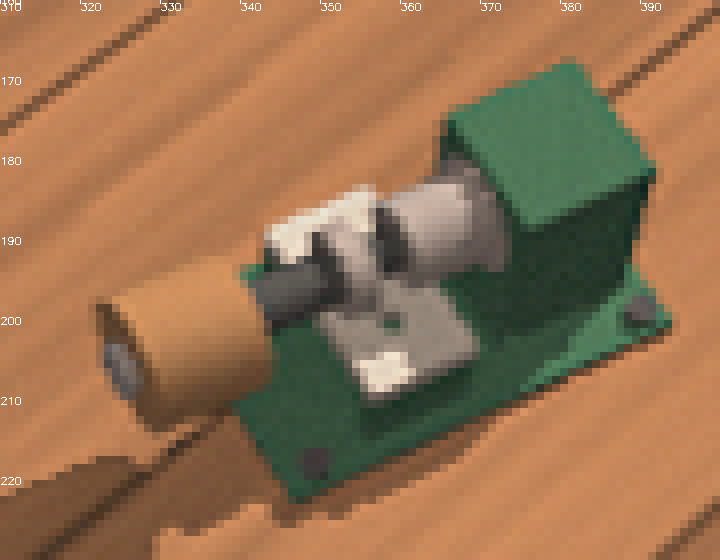

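Both views show the shoulder against the socket face and the brass taper no longer visible, so the arbor is home. The U-bolt is next.

```bash
python3 -m crank '[[[0,4,-1.1],[0,0,0],5],[[0,4,-1.1],[0,0,0],5],[[2,4,-1.1],[0,0,0],5],[[5,0,0],[0,0,0],5],[[0,0,0],[0,0,0],5]]'; python3 - <<'E'
from rot import *
from h import *
go([641,-208,84])
for n in("scene","top"):
    im=get_image(n);pickle.dump(im,open(f'pics/{n}3.pkl','wb'))
    p=tool()[0]; print(n,proj(im,[p]).round(1))
t=load('top3');s=load('scene3')
crop(t,350,125,90,80,8,'pics/f1.png');crop(s,255,225,80,60,10,'pics/f2.png')
E
```

```text
t: 7.3
ee_pos: [636.9, -201.4, 135.6]
orientation: [1.145, 1.257, -1.151]
ft_force: [1.1, 0.0, 0.4]
width: 50.4
pos [ 636.9 -201.4  135.6] z-axis yaw -85.11 xaxis [-0.0087  0.0032 -1.    ] q6 1.16
shift cm [5.15 0.39 0.72] f [1.1 0.  0.4] w 50.4 t 7.3
scene [[292.6 253.2]]
top [[398.5 163.2]]
```

View pics/f1.png

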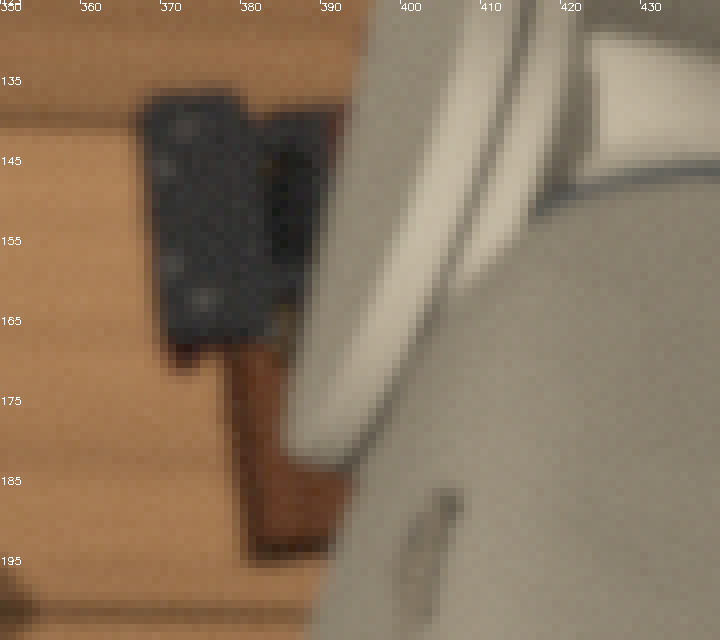

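View pics/f2.png

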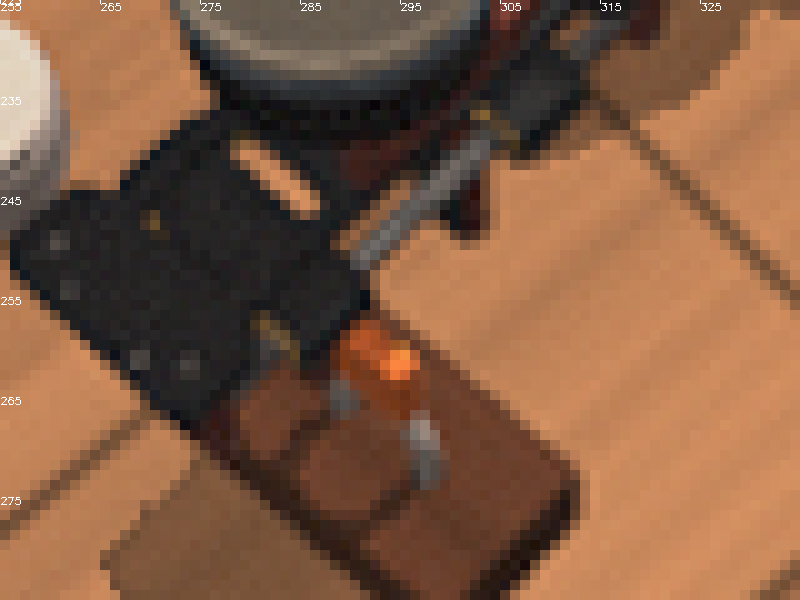

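```bash
python3 -m crank '[[[0,0.4,0.7],[0,0,0],5],[[2,0,0],[0,0,0],5],[[2,0,0],[0,0,0],5],[[1.1,0,0],[0,0,0],5],[[0,0,0],[0,0,0],5]]'; python3 - <<'E'
from rot import *
from h import *
go([641,-208,84])
im=get_image("scene");pickle.dump(im,open('pics/scene4.pkl','wb'))
crop(im,255,225,80,60,10,'pics/g2.png')
E
```

```text
t: 8.02
ee_pos: [643.4, -210.6, 86.9]
orientation: [1.147, 1.25, -1.149]
ft_force: [0.3, -0.7, 0.5]
width: 49.8
pos [ 643.4 -210.6   86.9] z-axis yaw -85.24 xaxis [-0.0029  0.001  -1.    ] q6 1.15
shift cm [ 0.29 -0.22 -0.28] f [ 0.3 -0.7  0.5] w 49.8 t 8.025
```

View pics/g2.png

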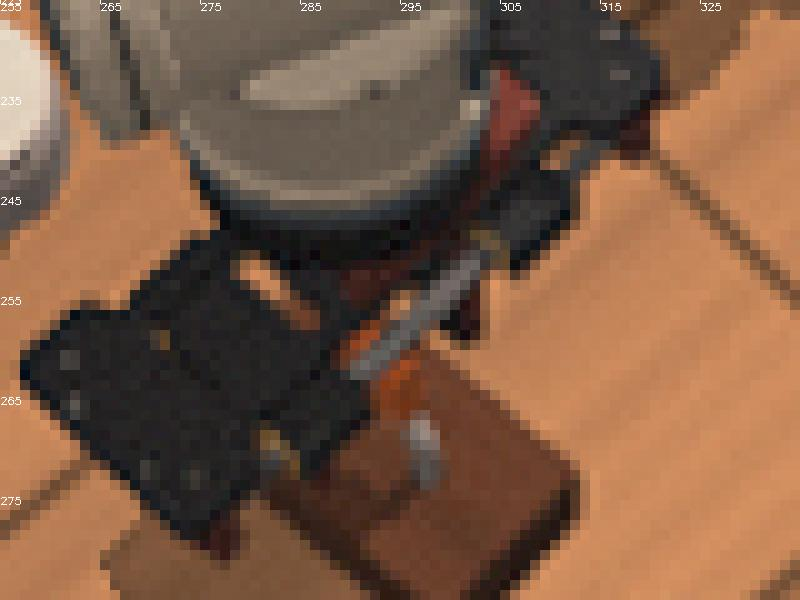

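```bash
python3 -m crank '[[[0.2,-0.2,-0.25],[0,0,0],5],[[0,0,0],[0,0,0],2.2],[[0,0,0],[0,0,0],2.2],[[0,0,0],[0,0,0],2.2]]'; python3 -m crank '[[[0,0,0],[0,0,0],1.8],[[0,0,0],[0,0,0],1.8]]';python3 -m crank '[[[0,0,0],[0,0,0],1.5],[[0,0,0],[0,0,0],1.5]]';python3 -m crank '[[[0,0,0],[0,0,0],1.2],[[0,0,0],[0,0,0],1.2]]'
```

```text
t: 8.57
ee_pos: [642.5, -208.7, 87.0]
orientation: [1.148, 1.247, -1.147]
ft_force: [0.8, -0.0, -0.1]
width: 24.5
t: 8.82
ee_pos: [642.3, -208.6, 86.8]
orientation: [1.148, 1.247, -1.148]
ft_force: [0.9, 0.3, -0.4]
width: 17.8
t: 9.07
ee_pos: [642.3, -208.6, 86.7]
orientation: [1.148, 1.247, -1.148]
ft_force: [0.3, 0.3, 0.0]
width: 15.0
t: 9.32
ee_pos: [642.3, -208.6, 86.7]
orientation: [1.148, 1.247, -1.148]
ft_force: [-0.5, -0.3, 0.7]
width: 12.1
```

```bash
python3 -m crank '[[[0.25,0,0],[0,0,0],1.2],[[0,0,0],[0,0,0],1.2]]';python3 -m crank '[[[0,0,0],[0,0,0],0.5],[[0,0,0],[0,0,0],0.5],[[0,0,0],[0,0,0],0.5]]'
```

```text
t: 9.57
ee_pos: [642.1, -208.6, 83.9]
orientation: [1.148, 1.248, -1.148]
ft_force: [-0.5, 0.6, 0.9]
width: 11.6
t: 9.95
ee_pos: [642.2, -208.6, 84.1]
orientation: [1.148, 1.248, -1.148]
ft_force: [-0.1, -0.3, -1.4]
width: 10.2
```

```bash
python3 -m crank '[[[-1,0,0],[0,0,0],0.5],[[-1,0,0],[0,0,0],0.5],[[-1,0,0],[0,0,0],0.5],[[-1.5,0,0],[0,0,0],0.5],[[-2,0,0],[0,0,0],0.5]]';python3 -m crank '[[[-4,0,0],[0,0,0],0.5],[[-2,0,0],[0,0,0],0.5],[[0,0,0],[0,0,0],0.5]]'; python3 - <<'E'
from rot import *
from h import *
go([589,107.8,205])
for n in("scene","top"):
    im=get_image(n);pickle.dump(im,open(f'pics/{n}5.pkl','wb'))
s=load('scene5')
crop(s,255,205,80,60,10,'pics/g2.png')
E
```

```text
t: 10.58
ee_pos: [642.1, -208.5, 150.3]
orientation: [1.148, 1.248, -1.148]
ft_force: [0.0, -0.1, -1.8]
width: 10.2
t: 10.95
ee_pos: [643.4, -209.0, 211.5]
orientation: [1.148, 1.244, -1.146]
ft_force: [0.1, 0.2, -1.6]
width: 9.6
pos [ 643.4 -209.   211.5] z-axis yaw -85.24 xaxis [ 0.0038 -0.0013 -1.    ] q6 1.16
shift cm [  0.59  -2.79 -32.02] f [ 0.1  0.2 -1.6] w 9.6 t 10.95
```

View pics/g2.png

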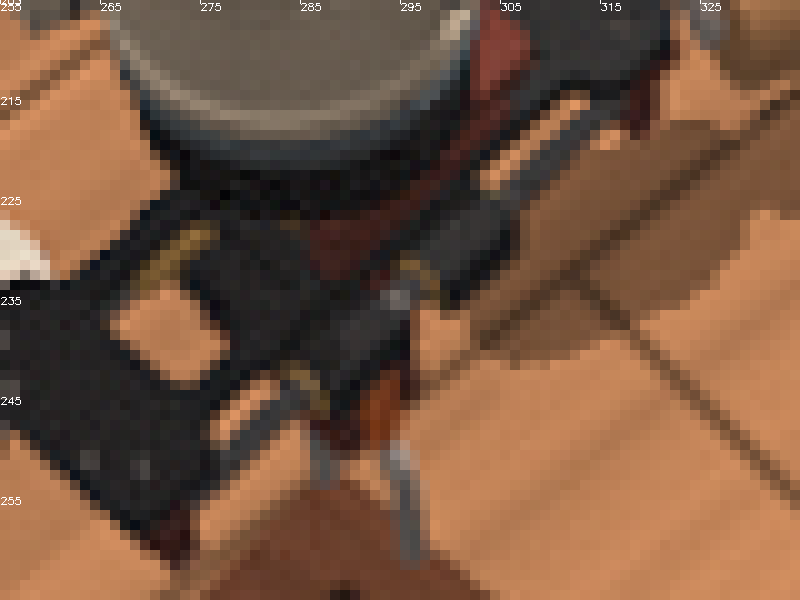

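```bash
python3 - <<'E'
from h import *
s=load('scene5')
print(onz(s,(255+41.3-.5,205+56.3-.5),137.5))
print(643.4+17*.996,-209+17*.084)
print(proj(s,[[643.4+17*.996,-209+17*.084,137.5],[643.4-17*.996,-209-17*.084,137.5]]))
E
```

```text
[ 661.0640915  -210.30775077  137.5       ]
660.332 -207.572
[[296.38745997 259.9838681 ]
 [287.61003615 252.14018304]]
```

```bash
python3 -m crank '[[[0,-0.5,-5.5],[0,0,0],0.5],[[0,-0.5,-5.5],[0,0,0],0.5],[[0,-0.5,-5.5],[0,0,0],0.5],[[0,-0.5,-5.5],[0,0,0],0.5],[[0,-0.5,-5],[0,0,0],0.5]]';python3 -m crank '[[[0,-0.3,-5],[0,0,0],0.5],[[0,0,0],[9.5,0,0],0.5],[[0,0,0],[9.5,0,0],0.5],[[0,0,0],[0,0,0],0.5],[[0,0,0],[0,0,0],0.5]]'; python3 - <<'E'
from rot import *
from h import *
go([589,107.8,195])
for n in("scene","top"):
    im=get_image(n);pickle.dump(im,open(f'pics/{n}6.pkl','wb'))
s=load('scene6');t=load('top6')
crop(s,300,140,100,75,8,'pics/i2.png');crop(t,215,145,120,80,6,'pics/i1.png')
E
```

```text
t: 11.68
ee_pos: [593.4, 60.1, 207.4]
orientation: [1.146, 1.25, -1.15]
ft_force: [-0.2, 0.2, -2.0]
width: 9.9
t: 12.3
ee_pos: [587.4, 107.7, 208.3]
orientation: [1.387, 1.084, -1.389]
ft_force: [-0.6, 0.6, -1.4]
width: 9.8
pos [587.4 107.7 208.3] z-axis yaw -104.07 xaxis [-1.6e-03 -3.0e-04 -1.0e+00] q6 1.98
shift cm [ 1.33  0.16 -0.05] f [-0.6  0.6 -1.4] w 9.8 t 12.3
```

View pics/i2.png

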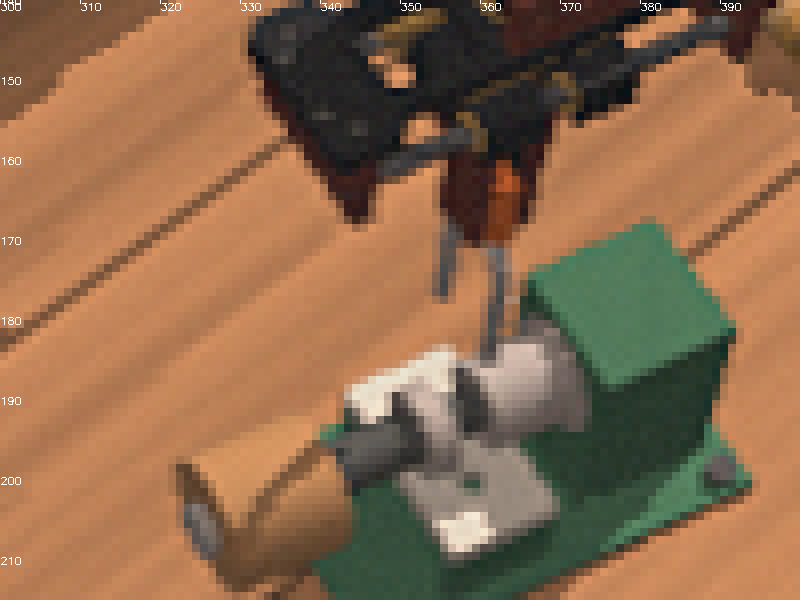

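View pics/i1.png

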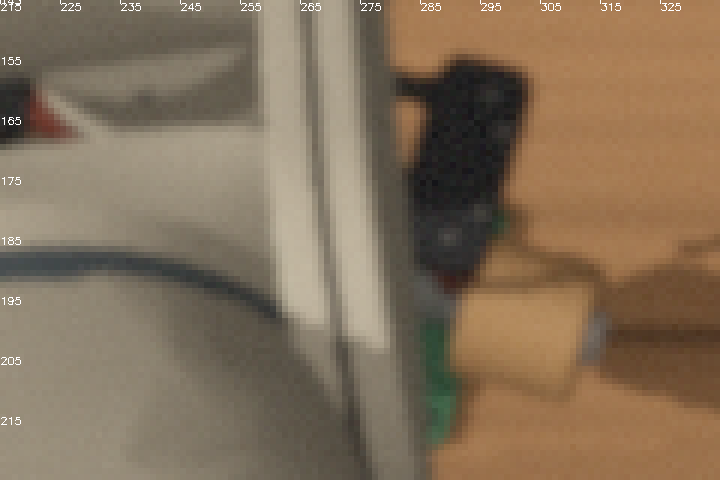

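```bash
python3 - <<'E'
from h import *
s=load('scene6')
p=np.array([587.4,107.7,208.3-74]);a=np.radians(-14.1);ux=np.array([np.cos(a),np.sin(a),0])
print('exp',proj(s,[p-17*ux,p+17*ux]))
for q in [(443,300),(495,358)]: print(onz(s,(300+q[0]/8-.5,140+q[1]/8-.5),p[2]), q)
print('exp holes from fit',proj(s,[np.array([589,107.8,48])+17*ux]),'obs',(300+472/8-.5,140+482/8-.5))
print('neck exp',proj(s,[[589,107.8,72]]))
# grayscale patches
g=s['pixels']
print(g[194:207,352:366].sum(2))
E
```

```text
exp [[355.17534542 176.58683682]
 [360.86803633 184.49293198]]
[571.39491457 110.00303372 134.3       ] (443, 300)
[604.31249075 105.38629479 134.3       ] (495, 358)
exp holes from fit [[358.55634748 199.4301887 ]] obs (358.5, 199.75)
neck exp [[356.54661628 191.65776902]]
[[165 299 406 414 400 309 220 280 276 250 245 255 244 209]
 [171 262 355 370 315 362 432 412 309 258 259 309 287 175]
 [138 215 285 307 277 321 411 431 416 368 393 444 393 276]
 [140 224 262 279 243 316 411 419 415 428 419 420 436 393]
 [233 256 258 242 244 318 392 386 413 419 418 413 418 446]
 [354 273 303 332 344 334 261 266 349 416 412 414 412 429]
 [435 407 403 438 413 317 203 196 336 418 410 418 418 418]
 [416 420 412 419 422 395 345 310 371 425 416 406 416 406]
 [387 403 408 407 406 411 415 413 418 411 415 407 420 417]
 [320 373 405 397 392 421 450 455 444 406 415 414 412 420]
 [258 342 420 448 433 564 681 693 579 394 413 413 415 419]
 [197 276 523 677 669 652 648 662 590 433 413 415 382 330]
 [175 229 362 560 652 643 641 659 683 586 373 312 270 245]]
```

```bash
python3 -m crank '[[[1,0.16,0],[0,0,0],0.5],[[2,0,0],[0,0,0],0.5],[[0.6,0,0],[0,0,0],0.5],[[0,0,0],[0,0,0],0.5],[[0,0,0],[0,0,0],0.5]]'; python3 - <<'E'
from rot import *
go([589,107.5,136])
E
```

```text
t: 13.02
ee_pos: [589.9, 107.6, 173.8]
orientation: [1.39, 1.081, -1.389]
ft_force: [-0.3, 0.4, -2.5]
width: 10.1
pos [589.9 107.6 173.8] z-axis yaw -104.23 xaxis [ 9.e-04  2.e-04 -1.e+00] q6 1.98
shift cm [ 3.78 -0.08  0.03] f [-0.3  0.4 -2.5] w 10.1 t 13.025
```

```bash
python3 -m crank '[[[1,-0.05,0],[0,0,0],0.5],[[1.3,0,0],[0,0,0],0.5],[[1.3,0,0],[0,0,0],0.5],[[0,0,0],[0,0,0],0.5],[[0,0,0],[0,0,0],0.5]]'; python3 - <<'E'
from rot import *
from h import *
go([589,107.5,136])
im=get_image("scene");pickle.dump(im,open('pics/scene7.pkl','wb'))
crop(im,320,160,80,60,10,'pics/j2.png')
p=tool()[0]-[0,0,74];a=np.radians(-14.2);ux=np.array([np.cos(a),np.sin(a),0])
print('exp',proj(im,[p-17*ux,p+17*ux]))
E
```

```text
t: 13.65
ee_pos: [589.0, 107.7, 137.1]
orientation: [1.39, 1.081, -1.39]
ft_force: [0.3, 0.4, -1.6]
width: 9.7
pos [589.  107.7 137.1] z-axis yaw -104.24 xaxis [-2.e-04 -0.e+00 -1.e+00] q6 1.98
shift cm [0.11 0.   0.02] f [ 0.3  0.4 -1.6] w 9.7 t 13.65
exp [[353.6719295  189.3126098 ]
 [359.04654571 197.00438419]]
```

View pics/j2.png

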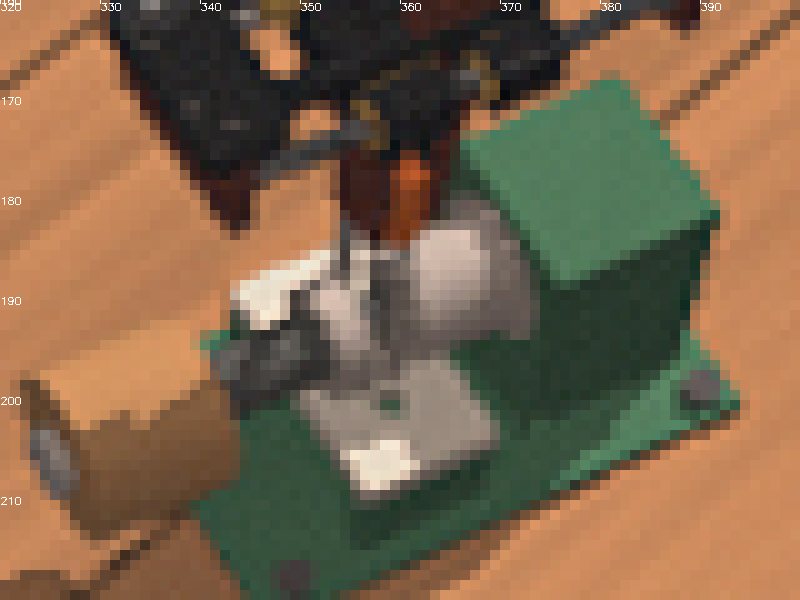

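```bash
python3 -m crank '[[[0.5,0,0],[0,0,0],0.5],[[0.5,0,0],[0,0,0],0.5],[[0,0,0],[0,0,0],0.5],[[0,0,0],[0,0,0],0.5]]'; for i in 1 ; do python3 -m crank '[[[0.2,0,0],[0,0,0],0.5],[[0.1,0,0],[0,0,0],0.5],[[0,0,0],[0,0,0],0.5]]';python3 -m crank '[[[0.2,0,0],[0,0,0],0.5],[[0,0,0],[0,0,0],0.5]]'; python3 -m crank '[[[0.2,0,0],[0,0,0],0.5],[[0,0,0],[0,0,0],0.5]]';done|grep -E 'pos|force|ori'
```

```text
t: 14.2
ee_pos: [589.0, 107.7, 127.2]
orientation: [1.39, 1.081, -1.39]
ft_force: [-0.5, -0.7, -1.0]
width: 9.9
ee_pos: [588.9, 107.7, 124.1]
orientation: [1.39, 1.081, -1.39]
ft_force: [0.0, -0.6, -1.5]
ee_pos: [588.8, 107.7, 122.0]
orientation: [1.39, 1.081, -1.39]
ft_force: [-0.7, 0.6, -2.2]
ee_pos: [588.8, 107.6, 120.0]
orientation: [1.39, 1.081, -1.39]
ft_force: [0.6, 0.2, -1.5]
```

```bash
for i in 1 ; do python3 -m crank '[[[0.2,0,0],[0,0,0],0.5],[[0,0,0],[0,0,0],0.5]]';python3 -m crank '[[[0.2,0,0],[0,0,0],0.5],[[0,0,0],[0,0,0],0.5]]'; python3 -m crank '[[[0.2,0,0],[0,0,0],0.5],[[0,0,0],[0,0,0],0.5]]';done|grep -E 'pos|force|ori'
```

```text
ee_pos: [589.0, 107.8, 118.1]
orientation: [1.39, 1.081, -1.39]
ft_force: [0.5, 0.3, -2.6]
ee_pos: [589.0, 107.9, 116.1]
orientation: [1.39, 1.081, -1.39]
ft_force: [1.3, 1.5, -3.1]
ee_pos: [589.0, 107.8, 114.1]
orientation: [1.39, 1.081, -1.39]
ft_force: [0.3, 3.0, -2.7]
```

```bash
for i in 1 ; do python3 -m crank '[[[0.3,0,-0.05],[0,0,0],0.5],[[0,0,0],[0,0,0],0.5]]';python3 -m crank '[[[0.4,0,0],[0,0,0],0.5],[[0,0,0],[0,0,0],0.5]]'; python3 -m crank '[[[0.4,0,0],[0,0,0],0.5],[[0,0,0],[0,0,0],0.5]]';done|grep -E 'pos|force|ori'
```

```text
ee_pos: [588.9, 108.1, 110.9]
orientation: [1.389, 1.081, -1.39]
ft_force: [0.9, 1.4, -3.0]
ee_pos: [588.9, 108.1, 106.8]
orientation: [1.39, 1.081, -1.39]
ft_force: [1.2, 0.8, -2.5]
ee_pos: [588.9, 108.1, 102.8]
orientation: [1.39, 1.081, -1.39]
ft_force: [0.8, 1.3, -2.7]
```

```bash
for i in 1 ; do python3 -m crank '[[[0.4,0,0],[0,0,0],0.5],[[0,0,0],[0,0,0],0.5]]';python3 -m crank '[[[0.3,0,0],[0,0,0],0.5],[[0,0,0],[0,0,0],0.5]]'; python3 -m crank '[[[0.2,0,0],[0,0,0],0.5],[[0,0,0],[0,0,0],0.5]]'; python3 -m crank '[[[0.1,0,0],[0,0,0],0.5],[[0,0,0],[0,0,0],0.5]]'; python3 -m crank '[[[0.1,0,0],[0,0,0],0.5],[[0,0,0],[0,0,0],0.5]]';done|grep -E 'pos|force'
```

```text
ee_pos: [588.9, 108.2, 98.9]
ft_force: [0.4, 0.8, -3.1]
ee_pos: [588.9, 108.1, 96.0]
ft_force: [1.2, 1.0, -1.9]
ee_pos: [589.0, 108.1, 94.1]
ft_force: [0.5, 0.7, -2.6]
ee_pos: [589.0, 108.1, 93.2]
ft_force: [-0.2, 0.8, -1.9]
ee_pos: [589.1, 108.1, 92.2]
ft_force: [0.7, 0.3, -1.4]
```

```bash
python3 -m crank '[[[0.1,0,0],[0,0,0],0.5],[[0,0,0],[0,0,0],0.5]]'; python3 -m crank '[[[0.1,0,0],[0,0,0],0.5],[[0,0,0],[0,0,0],0.5]]'
```

```text
t: 18.08
ee_pos: [589.2, 108.2, 91.7]
orientation: [1.39, 1.081, -1.39]
ft_force: [-1.3, 0.6, 3.9]
width: 9.9
t: 18.32
ee_pos: [589.3, 108.2, 91.4]
orientation: [1.39, 1.081, -1.389]
ft_force: [-4.0, -1.3, 11.4]
width: 10.3
```

```bash
python3 -m crank '[[[-0.1,0,0],[0,0,0],0.5],[[0,0,0],[0,0,0],0.5]]'; python3 -m crank '[[[0,0,0],[0,0,0],1.3],[[0,0,0],[0,0,0],1.6],[[0,0,0],[0,0,0],2],[[0,0,0],[0,0,0],2]]';  python3 -m crank '[[[0,0,0],[0,0,0],2.5],[[0,0,0],[0,0,0],2.5]]'
```

```text
t: 18.58
ee_pos: [589.2, 108.2, 91.6]
orientation: [1.39, 1.081, -1.389]
ft_force: [-1.6, -0.2, 5.9]
width: 9.7
t: 19.08
ee_pos: [590.1, 108.4, 92.1]
orientation: [1.391, 1.08, -1.388]
ft_force: [-0.8, 1.0, 7.9]
width: 20.1
t: 19.32
ee_pos: [590.2, 108.2, 92.1]
orientation: [1.391, 1.08, -1.388]
ft_force: [-0.8, 0.2, 7.8]
width: 24.5
```

```bash
python3 -m crank '[[[-0.3,0,0],[0,0,0],2.5],[[-1,0,0],[0,0,0],2.5],[[-2,0,0],[0,0,0],2.5],[[-4,0,0],[0,0,0],2.5],[[-5,0,0],[0,0,0],2.5]]'; python3 -m crank '[[[0,-5,4],[0,0,0],2.5],[[0,-5,5],[0,0,0],2.5],[[0,-3,6],[0,0,0],2.5],[[0,0,6],[0,0,0],2.5],[[0,0,0],[0,0,0],2.5]]';python3 - <<'E'
from rot import *
from h import *
for n in("scene","top"):
    im=get_image(n);pickle.dump(im,open(f'pics/{n}8.pkl','wb'));cv2.imwrite(f'pics/{n}8.png',im["pixels"][:,:,::-1])
t=load('top8');s=load('scene8')
crop(t,215,155,115,70,6,'pics/k1.png');crop(s,310,160,90,70,8,'pics/k2.png')
print(get_obs()['ee_pos'],get_obs()['t'])
E
```

```text
t: 19.95
ee_pos: [588.5, 108.0, 215.8]
orientation: [1.389, 1.082, -1.391]
ft_force: [0.6, 0.1, -0.1]
width: 25.1
t: 20.58
ee_pos: [422.0, -58.0, 215.6]
orientation: [1.394, 1.076, -1.393]
ft_force: [-0.4, -0.6, -0.5]
width: 24.7
[423.24357156 -55.55010958 215.26354077] 20.675
```

View pics/k1.png

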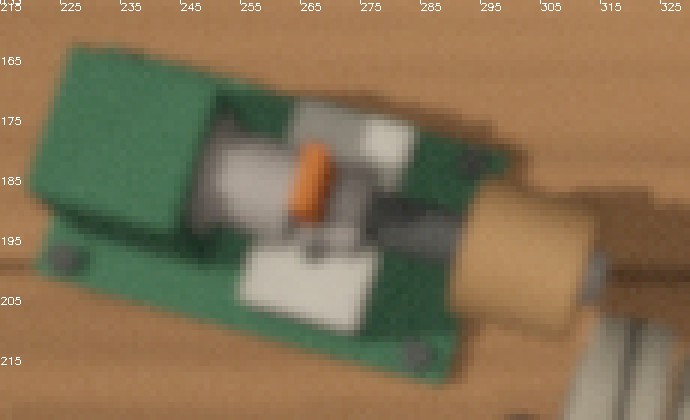

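View pics/k2.png

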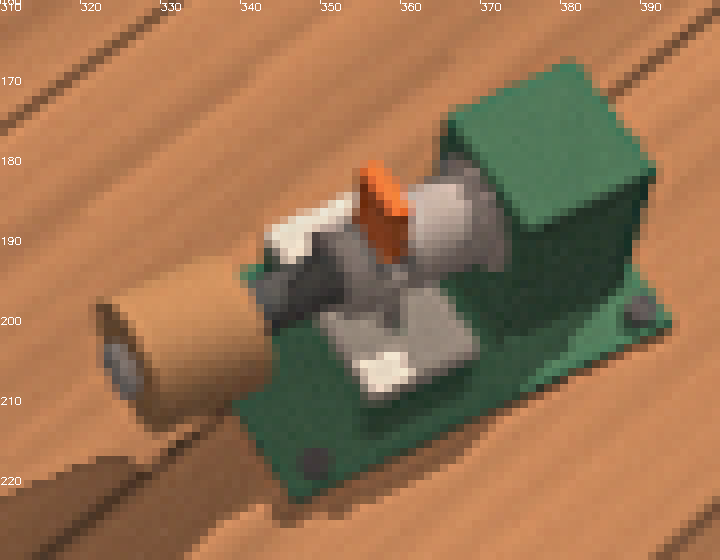

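View pics/scene8.png

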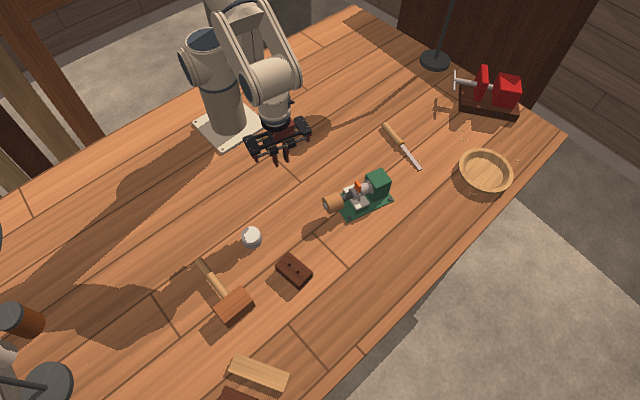

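```bash
python3 - <<'E'
from h import *
a=np.radians(-14.2);ux=np.array([np.cos(a),np.sin(a),0]);uy=np.array([-np.sin(a),np.cos(a),0]);c=np.array([589,107.8,0])
for n in('scene8','top8'):
    im=load(n);p=im['pixels'][150:230,220:420].astype(int)
    m=((p[:,:,0]>150)&(p[:,:,0]-p[:,:,2]>120)&(p[:,:,0]-p[:,:,1]>70)) if 0 else ((p[:,:,0]-p[:,:,2])>1.3*p[:,:,1])&(p[:,:,0]>110)
    ys,xs=np.nonzero(m); 
    print(n,m.sum(),'bbox',xs.min()+220,xs.max()+220,ys.min()+150,ys.max()+150,'cent',xs.mean()+220,ys.mean()+150)
    for zb in(18,23,30):
        P=[c+i*ux+j*uy+[0,0,zb+k] for i in(-14,14) for j in(-5,5) for k in(72,106)]
        q=proj(im,P)
        h=cv2.convexHull(q.astype(np.float32));M=cv2.moments(h)
        print(zb,'bbox',q.min(0).round(1),q.max(0).round(1),'cent',round(M['m10']/M['m00'],1),round(M['m01']/M['m00'],1),'area',round(M['m00']))
E
```

```text
scene8 41 bbox 355 360 180 191 cent 357.29268292682923 185.609756097561
18 bbox [353.5 178.8] [361.8 192.5] cent 357.6 185.6 area 71
23 bbox [353.6 177.9] [361.9 191.6] cent 357.7 184.8 area 72
30 bbox [353.8 176.6] [362.2 190.4] cent 357.9 183.5 area 73
top8 15 bbox 265 269 183 190 cent 267.3333333333333 186.73333333333335
18 bbox [262.3 177.3] [271.3 192.3] cent 266.9 184.8 area 86
23 bbox [262.  176.8] [271.1 191.9] cent 266.6 184.4 area 87
30 bbox [261.6 176.2] [270.8 191.4] cent 266.2 183.8 area 88
```

The tab sits where a seated, upright U-bolt should put it: the scene-view centroid is within 0.3 px of the prediction. The bystanders are where they started.

```bash
python3 -m crank '[[[0,0,0],[0,0,0],2.5],[[0,0,0],[0,0,0],2.5]]'; python3 -c "
from workcell import *
close_job()"
```

```text
t: 20.92
ee_pos: [423.2, -54.1, 214.3]
orientation: [1.388, 1.083, -1.388]
ft_force: [-0.4, -0.2, 0.3]
width: 25.3
the job is handed in; nothing more can be done
```

The arbor is fully home and the U-bolt sits upright over its neck, released, with both legs down through the bracket plate. The job was handed in at about 21 s.

- **Arbor:** I pushed it in by the button with closed fingers. It slid at about 6 N, then stopped solid, with the force rising to 27 N. Both camera views showed the shoulder against the socket face and no taper visible.
- **U-bolt:** It came straight up out of the rack and entered both holes with at most 3 N sideways. The downward move stopped at the height expected for the bow resting on the neck.
- **Final check:** In the scene view, the orange tab's centroid was within about 0.3 px of where a seated, upright U-bolt should put it. In the top view, my colour mask caught only part of the tab, so its centroid was 2 px off, but the tab's visible outline agreed.
- **Finger contact:** With the fingers opening at the bottom, the sensor still read about 8 N upward. The fingertips were probably resting on the arbor's 40 mm shoulder and collar, so that stop does not by itself prove the bow was seated.
- **Other objects:** The mallet, chisel and tin looked unmoved in the last pictures. The arm was clear of everything when I handed in.

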